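Turn a specimen carrier to the rinse beaker without disturbing its level ball

TASK

Set the loose round specimen down in the empty nest of the carrier, flat between its four pins, and let go of it. Then take the carrier by the bar of its bail, lift it a few centimetres straight up off its stage and, keeping it over the stage and level so that the loose steel ball stays in the middle of the dish, turn it a quarter turn so that the specimen end points towards the glass beaker beside the stage. Finish still holding it there in the air, gripped and steady; do not touch the ball, and leave the beaker and the jar where they stand.

Things in the scene. Friction and masses are not known exactly. Their poses are not given: they have to be found in the camera images.
- stage: Fixed grey plate on the worktop, 210 (its x) x 90 (y) x 25 mm high, with four steel locating pins (7 mm thick, 8 mm high) on top, either side of the spine. Origin: centre of its underside; z up. The carrier lies on its top, 25 mm above the origin, at first with the same x direction; lift it more than 8 mm to clear the pins.
- carrier: Loose metal carrier, about 0.4 kg, balanced under its grip bar: spine 205 x 44 x 10 mm along its x (-100 to +105 mm); in the middle a dish, 100 mm outside, rim 21 mm up, with a loose ball; nest at +x, dark round weight (34 mm, top 26 mm up) at -x. A wire bail across the dish (feet at y = +-53.5 mm) carries the black grip bar. Origin: centre of the spine's underside, below the dish; z up.
- grip_bar (a point): Centre of the carrier's black grip bar: 14 mm wide (carrier x), 46 mm long (carrier y), 20 mm high, 75 mm above the carrier's underside. Take it from above with the fingers closing along the carrier's x; the ball's top lies 43 mm below this point. Axes as the carrier's.
- nest (a point): Centre of the nest's floor (10 mm above the carrier's underside), 80 mm along the carrier's +x. Four pins, 6 mm thick, 10 mm high, stand on a circle of 20.5 mm radius, 33 degrees either side of the carrier's +x and -x, so the 30 mm specimen has about 2.5 mm to spare; the sides towards carrier +-y are open for the fingers. Axes as the carrier's.
- dish_centre (a point): Where the ball's centre lies when it rests in the middle of the dish, 22.5 mm above the carrier's underside. The dish rises from its middle at about 4 degrees, from 25 mm radius at about 12 degrees, to an upright rim at 47 mm radius.
- ball_center (a point): Centre of the loose steel ball.
- specimen: Loose grey round specimen mount, a disc of 30 mm diameter and 18 mm height, about 22 g, standing flat on the worktop to the right of the stage. Origin: centre of its underside.
- beaker: Loose clear glass beaker, 53 mm diameter, 68 mm high, standing on the worktop about 165 mm from the stage's middle, beside one of its long sides, left or right (the stage's +y or -y). Origin: centre of its underside.
- jar: Loose white jar with an orange cap, 66 mm diameter, 75 mm high, standing beside the other long side of the stage, about 165 mm from its middle. Origin: centre of its underside.
- ball: The loose steel ball in the dish, 18 mm in diameter, 24 g. Its origin is on its skin and rolls with it: use ball_center for its place.
Not all that is in view belongs to the job. What is shaped like the jar but black or red is not meant. Leave any orange look-alike of the specimen alone.

How it is judged:
On the way, in this order (a step that is already met when the one before it is completed fails the run):
1. the specimen stands in the nest between the pins, let go, with the carrier still on its stage (distance between specimen and nest below 0.009 m and z of specimen in the frame of nest below 0.003 m and angle between specimen's own z axis and vertical below 0.1 rad and contact force between the fingers and specimen below 0.05 N and z of carrier in the frame of stage below 0.03 m), for 0.2 s.
2. the carrier hangs from the fingers, clear of the stage and its pins, still above the stage, level, with the ball in the middle of the dish (z of carrier in the frame of stage above 0.037 m and contact force between carrier and stage below 0.05 N and contact force between the fingers and carrier above 1 N and horizontal distance between carrier and stage below 0.05 m and angle between carrier's own z axis and vertical below 0.1 rad and distance between ball_center and dish_centre below 0.015 m), for 0.2 s.
At the end, for the whole second after the job is handed in: Carrier held by the fingers alone, 12-150 mm above the stage top, within 50 mm of its middle, square to it within 0.2 rad with the nest on the beaker's side, tilt under 0.08 rad; ball within 12 mm of the dish centre; specimen flat in the nest within 9 mm; beaker, jar within 20 mm of their start (z of carrier in the frame of stage between 0.037 and 0.175 m and horizontal distance between carrier and stage below 0.05 m and angle between the x axis of carrier and the y axis of stage, either way round below 0.2 rad and horizontal distance between nest and beaker below 0.145 m and angle between carrier's own z axis and vertical below 0.08 rad and distance between ball_center and dish_centre below 0.012 m and distance between specimen and nest below 0.009 m and z of specimen in the frame of nest below 0.003 m and angle between specimen's own z axis and vertical below 0.15 rad and contact force between the fingers and carrier above 1 N and contact force between carrier and stage below 0.05 N and contact force between carrier and beaker below 0.05 N and contact force between carrier and jar below 0.05 N and linear speed of carrier below 0.02 m/s and angular speed of carrier below 0.1 rad/s and distance of each of beaker, jar from where it was at the start of the episode below 0.02 m); the arm keeps its last pose, push and grip.
It fails at once if the ball left the middle of the dish (more than 25 mm) (distance between ball_center and dish_centre above 0.025 m).
It fails at once if the ball was touched by the robot (contact force between any of the arm, the fingers and ball above 0.05 N).
It fails at once if the carrier was tilted more than 0.2 rad (angle between carrier's own z axis and vertical above 0.2 rad).
It fails at once if the beaker was moved (distance of beaker from where it was at the start of the episode above 0.02 m).
It fails at once if the jar was moved (distance of jar from where it was at the start of the episode above 0.02 m).
It also fails if it takes over 58 s, if anything falls off the work surface, if the arm or the gripper's body presses on something with over 40 N, if the wrist force passes 120 N, or if a joint passes its speed limit or range.

ROBOT

A 7-joint arm with a two-finger parallel gripper is mounted at the origin on a cart in front of the work surface, level with it; the furniture and walls round the work are solid. World frame = base frame: x ahead of the robot, y to its left, z up, the work surface at z = 0. Lengths are in m, angles in rad, forces in N, time in s.
With the tool pointing down it reaches from about 0.425 to 0.925 m from the base axis. Payload 6.8 kg.
Tool frame: the origin (TCP) lies on the mounting face of the last link; the fingertips stand 182 mm ahead of it and the grasp point (between the pads) lies 163 mm ahead of it; z points along the fingers, y is the direction in which the jaws open and shut (so a half turn about z gives the same grasp; the last joint's range is limited). The gripper opens to 88 mm and grips with 3 to 60 N. Pads are 20 mm wide; open, the fingers measure 115 mm over their backs; the gripper's body (75 mm by 178 mm) begins 61 mm behind the grasp point.
Start: joints at [1.209, 0.477, 0.022, 1.555, -0.011, 1.109, -0.083], TCP at [0.169, -0.653, 0.405] pointing down, gripper open.
Joint ranges: [-2.96, 2.96], [-0.34, 2.1], [-1.41, 1.46], [0.24, 2.44], [-1.37, 4.51], [0.17, 1.92], [-2.96, 2.96]. Speed limits (rad/s): [2.39, 2.39, 3.14, 3.14, 3.14, 3.14, 3.14].

INTERFACE

Orientations are given as [roll, pitch, yaw] about the fixed x, y, z axes, in that order (R = Rz(yaw) Ry(pitch) Rx(roll)).
In Python, from workcell import read_state, snapshot, finish_job gives the robot as it stands.
- The arm moves only by the tool send_rows, never from a script. Its arguments are lists of equal length, an entry for each row: "twist": the turn, a rotation vector about the tool's x, y, z in units of 6 degrees (1.0 is 6 degrees), a list of three; "translation": the shift along the tool's x, y, z in units of 50 mm (1.0 is 50 mm), a list of three; "hand": the finger opening in mm, from 0 to 87.8. A call has exactly 8 rows; each row is the pose to reach, as a shift and turn from the pose commanded when the call began, along the tool's axes at that moment; what a row does not reach only later rows make up. A row lasts 1/10 s, in which the tool goes at most 50 mm and 8.59 degrees, less where a joint would pass 70% of its speed; a pose out of reach is approached as far as the arm can. A call with a gripper value outside its range is refused whole. The fingers move at their own pace and stop on an object; the grip force is fixed at half the most. Time passes only in rows, so rows that repeat a pose let the fingers close, or fill a call up. It gives the time, the measured TCP pose, the force and the opening at its end, in the units of the state.
- read_state(): the state, without advancing time (a new reading comes with each control period).
- snapshot(name): name is "scene" or "side" or "wrist"; returns a dict with "pixels" (480x640x3 uint8, red, green, blue), "mtx" (3x3 intrinsics, pixels), "origin" and "attitude" of the camera in the world; the wrist camera has in their place "hand_eye" (4x4, takes a point from camera to tool coordinates, whose origin is the TCP and whose axes are the flange's). Camera axes: x right, y down, z forward; pixel columns grow to the right and rows downward; lengths in m; the calibration is good to about 2 mm. A picture is of the moment at which its call begins: read the wrist's pose just before it. There is no depth.
- finish_job(): hands the job in, once; it reports no verdict.
The state is a dict: "time_s": time; "joints": joint angles; "qvel": joint speeds; "tau": joint torques, N m; "ee_pos": TCP position; "ee_rot": TCP orientation; "wrist_force": force on the tool from outside, world axes, zero at the start; "ft_torque": the same for the moment, N m; "finger_gap": opening from 0.0 (shut) to 1.0 (fully open).
Only numpy, scipy, OpenCV 4.12 (cv2) and the standard library are available. Lean on these libraries where they do the work, as an engineer would, in place of code of your own. Each camera call takes 0.05 s, during which the arm holds its last target. There are 200 camera calls.

## Working session

There is one attempt and no reset: what is moved stays moved. The work goes in short steps, Python scripts to look and compute and a tool call to move; the robot and the scene stay as the last step left them, time stands still between calls to the robot, and variables do not carry over. Pictures are saved under pics/ and viewed, about 8 in all and at most 12, crops included, and the job is handed in when it is done.

Besides the shell and the picture viewer there is one more tool, called after ">>>" in YAML: its name, and indented under it one key for each argument. send_rows: Moves the arm, as the interface text tells. Its arguments: {"type":"object","properties":{"twist":{"type":"array"},"translation":{"type":"array"},"hand":{"type":"array"}},"required":["twist","translation","hand"]}

```bash
mkdir -p pics; ls; cat > h.py <<'E'
import numpy as np, cv2, json
from scipy.spatial.transform import Rotation as R
from workcell import read_state, snapshot, finish_job
def rot(a):
    a=np.array(a,float)
    return a if a.shape==(3,3) else (R.from_euler('xyz',a).as_matrix() if a.size==3 else R.from_quat(a).as_matrix())
def grab(name,save=None):
    s=read_state(); d=snapshot(name)
    if name=='wrist':
        T=np.eye(4);T[:3,:3]=rot(s['ee_rot']);T[:3,3]=s['ee_pos'];C=T@np.array(d['hand_eye'])
        o,A=C[:3,3],C[:3,:3]
    else: o,A=np.array(d['origin']),rot(d['attitude'])
    im=cv2.cvtColor(np.array(d['pixels']),cv2.COLOR_RGB2BGR); K=np.array(d['mtx'])
    if save: cv2.imwrite(f'pics/{save}.png',im); np.savez(f'pics/{save}.npz',K=K,o=o,A=A)
    return im,K,o,A
def load(n):
    z=np.load(f'pics/{n}.npz');return cv2.imread(f'pics/{n}.png'),z['K'],z['o'],z['A']
def ray(c,px,z):
    im,K,o,A=c; d=A@np.linalg.inv(K)@[px[0],px[1],1.]; return o+d*(z-o[2])/d[2]
def proj(c,p):
    im,K,o,A=c; q=K@(A.T@(np.array(p)-o)); return q[:2]/q[2]
E
python3 - <<'E'
from h import *
print(read_state())
for n in('scene','side','wrist'):
    c=grab(n,n+'0');print(n,c[1].tolist(),c[2],c[3].tolist())
E
```

```text
pics
{'time_s': 0.0, 'joints': array([ 1.2089033 ,  0.47776254,  0.02234517,  1.55642156, -0.01149347,
        1.10929879, -0.08310527]), 'qvel': array([-8.26737588e-04, -6.16118910e-04, -1.51844380e-03, -9.45838983e-04,
       -2.51436470e-04, -6.02630756e-05, -4.58641917e-04]), 'tau': array([-1.88789354e-04, -5.82852280e+01,  1.53392002e+00, -2.72601610e+01,
       -5.45281218e-02,  1.70529558e-02,  1.40620709e-04]), 'ee_pos': array([ 0.1694147 , -0.65311545,  0.40371936]), 'ee_rot': array([-3.13983609e+00,  1.37755413e-04,  2.53807871e-01]), 'wrist_force': array([-0.41360794, -0.17141599,  0.442446  ]), 'ft_torque': array([ 0.00377723,  0.01234053, -0.06121942]), 'finger_gap': 1.0026117440390312}
scene [[505.8169821632287, 0.0, 316.7372874685323], [0.0, 505.8169821632287, 235.71606302111957], [0.0, 0.0, 1.0]] [-0.12070059  0.89762503  0.58950333] [[-0.8048588634457479, -0.22823333061785558, 0.5478245674738399], [-0.593083546620256, 0.34247655070733457, -0.7286712008470937], [-0.02131001316653358, -0.9113832119425327, -0.41100672053891646]]
side [[535.503023387834, 0.0, 315.7135331437854], [0.0, 535.503023387834, 244.49481203378176], [0.0, 0.0, 1.0]] [ 0.28360264 -1.01070078  0.58341052] [[0.95810452097602, -0.1190549989205886, 0.26050265664159733], [-0.2862379387374596, -0.43031800917771057, 0.8560924327458234], [0.010176900935038813, -0.8947917736598557, -0.4463676875379847]]
wrist [[425.5550584215701, 0.0, 314.30187229440463], [0.0, 425.5550584215701, 236.475076860449], [0.0, 0.0, 1.0]] [ 0.2413606  -0.63603061  0.38467036] [[0.24984892118287905, -0.9312630980876621, -0.2651877801180123], [-0.9682833570710266, -0.24077382797396435, -0.06674806500584492], [-0.0016902671422318913, 0.2734538460196374, -0.9618836401010542]]
```

View pics/scene0.png

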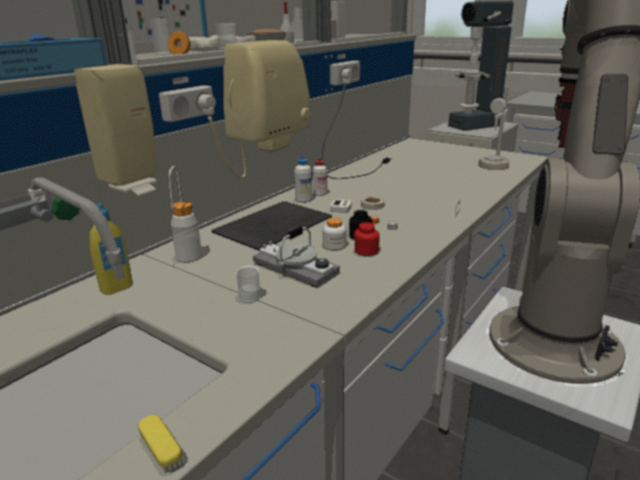

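View pics/side0.png

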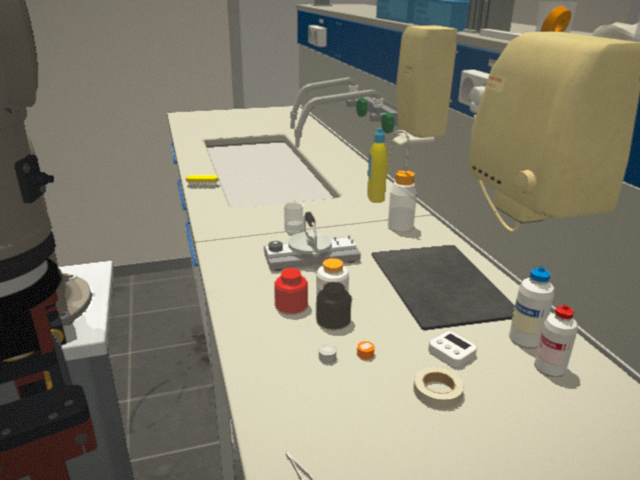

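The scene picture shows the carrier at (298,258), the beaker at (248,285), the white jar at (334,234) and the grey specimen at (392,225). The side picture shows the carrier at (312,245), the beaker at (293,218) and the jar at (333,275). Specimen candidates in the side picture are the grey disc (328,354), which fits the description, and the orange look-alike (366,349). The black (334,305) and red (291,290) jars are distractors. The dark weight sits towards the robot and the nest points away from it. Next I'll check this in a close crop.

```bash
python3 - <<'E'
from h import *
s=load('side0');c=load('scene0')
a=cv2.resize(s[0][185:370,250:400],None,fx=4,fy=4,interpolation=3)[:,:]
b=cv2.resize(c[0][215:305,225:345],None,fx=2.9,fy=2.9*1,interpolation=3)
cv2.imwrite('pics/crop1.png',cv2.resize(s[0][200:275,255:370],None,fx=6.9,fy=6.9,interpolation=3))
for n,p,z in[('spec',(328,352),.012),('orange',(366,348),.012),('beaker',(293,232),0),('jarcap',(333,265),.075),('bar',(310,219),.10),('weight',(275,245),.05),('nest',(343,243),.035)]:print(n,ray(s,p,z))
for n,p,z in[('spec',(392,225),.012),('beaker',(248,299),0),('jarcap',(334,224),.075),('bar',(294,232),.10),('weight',(322,263),.05)]:print(n,ray(c,p,z))
E
```

```text
spec [ 0.5197247 -0.3138551  0.012    ]
orange [ 0.58620044 -0.32130853  0.012     ]
beaker [0.58856936 0.19232476 0.        ]
jarcap [ 0.58726337 -0.13173023  0.075     ]
bar [0.5899543 0.0421571 0.1      ]
weight [0.50691241 0.0340659  0.05      ]
nest [0.66663535 0.03170074 0.035     ]
spec [ 0.51242536 -0.30774447  0.012     ]
beaker [0.5890536  0.21431031 0.        ]
jarcap [ 0.57164005 -0.0992396   0.075     ]
bar [0.59007305 0.04262146 0.1       ]
weight [0.49702417 0.05815355 0.05      ]
```

View pics/crop1.png

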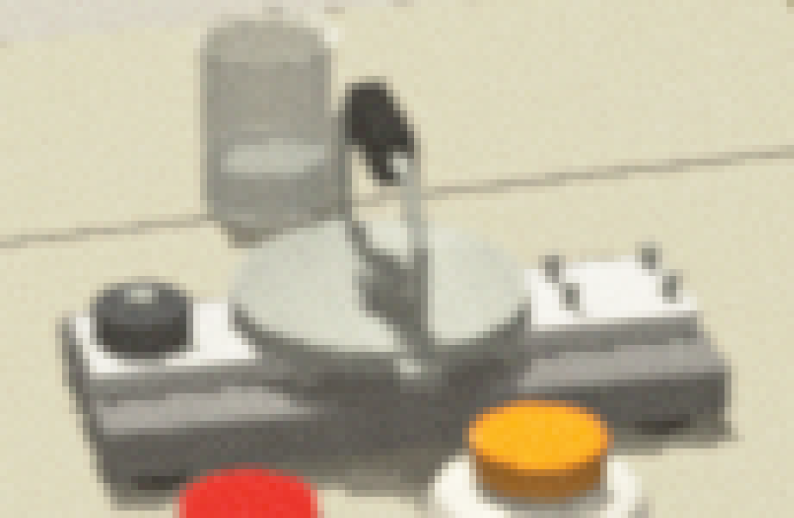

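The crop confirms the nest pins at the far (+x) end, the dark weight at the near end and the beaker behind, on the +y side. The grey disc is the specimen. I'll move over it.

>>> send_rows:
  twist:
    - [0,0,0.2]
    - [0,0,0.5]
    - [0,0,0.8]
    - [0,0,1.1]
    - [0,0,1.4]
    - [0,0,1.7]
    - [0,0,2.0]
    - [0,0,2.4]
  translation:
    - [0.4,-0.25,0]
    - [1.2,-0.7,0]
    - [2.0,-1.15,0]
    - [2.8,-1.6,0]
    - [3.6,-2.05,0]
    - [4.4,-2.5,0]
    - [5.2,-2.95,0]
    - [6.0,-3.4,0]
  hand: [60,60,60,60,60,60,60,60]

```text
time_s: 0.95
ee_pos: [0.4182, -0.412, 0.4046]
ee_rot: [-3.141, 0.0, 0.001]
wrist_force: [-0.1, 0.5, 0.5]
finger_gap: 0.684
```

>>> send_rows:
  twist:
    - [0,0,0]
    - [0,0,0]
    - [0,0,0]
    - [0,0,0]
    - [0,0,0]
    - [0,0,0]
    - [0,0,0]
    - [0,0,0]
  translation:
    - [0.4,-0.4,0.2]
    - [0.9,-0.9,0.5]
    - [1.4,-1.4,0.9]
    - [1.8,-1.8,1.2]
    - [1.94,-2.0,1.4]
    - [1.94,-2.0,1.4]
    - [1.94,-2.0,1.4]
    - [1.94,-2.0,1.4]
  hand: [60,60,60,60,60,60,60,60]

```text
time_s: 1.75
ee_pos: [0.5129, -0.3153, 0.3355]
ee_rot: [3.14, -0.001, -0.001]
wrist_force: [0.5, -0.7, -0.3]
finger_gap: 0.681
```

```bash
python3 - <<'E'
from h import *
c=grab('wrist','w1')
im=c[0]
hsv=cv2.cvtColor(im,cv2.COLOR_BGR2HSV)
u=proj(c,[0.516,-0.311,.018]);print(u,read_state()['ee_pos'])
u=u.astype(int);print(hsv[u[1]-60:u[1]+61:10,u[0]-60:u[0]+61:10].tolist())
E
```

```text
[305.47726397 218.57162069] [ 0.51294013 -0.31517913  0.33561851]
[[[23, 30, 151], [25, 29, 150], [25, 29, 151], [25, 30, 151], [25, 29, 150], [23, 29, 151], [23, 29, 151], [25, 33, 86], [23, 35, 88], [22, 33, 86], [24, 30, 86], [22, 33, 86], [22, 33, 85]], [[23, 30, 151], [25, 29, 150], [25, 29, 150], [23, 30, 152], [23, 29, 151], [25, 29, 151], [23, 29, 151], [23, 36, 86], [25, 33, 85], [23, 35, 87], [25, 33, 86], [25, 33, 86], [25, 33, 85]], [[23, 29, 151], [23, 30, 151], [23, 30, 151], [22, 32, 152], [25, 29, 151], [24, 32, 153], [23, 30, 151], [24, 30, 85], [23, 36, 85], [21, 30, 85], [22, 33, 86], [25, 33, 85], [25, 35, 87]], [[23, 30, 152], [23, 29, 151], [25, 29, 151], [23, 30, 151], [23, 29, 151], [23, 30, 152], [23, 29, 151], [23, 36, 86], [22, 33, 86], [25, 33, 86], [21, 30, 86], [22, 33, 86], [23, 35, 87]], [[23, 29, 151], [23, 30, 151], [23, 30, 151], [25, 29, 151], [25, 29, 151], [23, 30, 155], [21, 21, 84], [19, 24, 86], [24, 32, 80], [25, 33, 86], [21, 30, 86], [22, 33, 86], [22, 33, 86]], [[23, 29, 151], [23, 29, 151], [23, 30, 151], [23, 29, 152], [23, 30, 152], [23
[... 775 characters left out ...]
1], [22, 29, 170], [22, 29, 170], [22, 28, 171], [24, 29, 170], [21, 26, 170], [24, 29, 170], [25, 27, 170]], [[25, 29, 151], [25, 29, 151], [23, 30, 151], [23, 30, 151], [23, 30, 151], [23, 31, 150], [24, 29, 170], [24, 29, 170], [23, 27, 171], [22, 28, 171], [22, 28, 171], [23, 27, 171], [23, 27, 170]], [[23, 29, 151], [23, 29, 151], [23, 30, 151], [23, 29, 151], [22, 30, 151], [22, 29, 170], [24, 29, 170], [22, 29, 170], [24, 29, 170], [24, 29, 170], [22, 29, 170], [24, 29, 170], [24, 29, 170]], [[25, 29, 150], [23, 30, 151], [23, 30, 151], [23, 30, 151], [24, 29, 170], [25, 27, 171], [23, 27, 171], [24, 29, 170], [22, 29, 170], [24, 29, 170], [24, 29, 170], [24, 29, 170], [24, 29, 170]]]
```

View pics/w1.png

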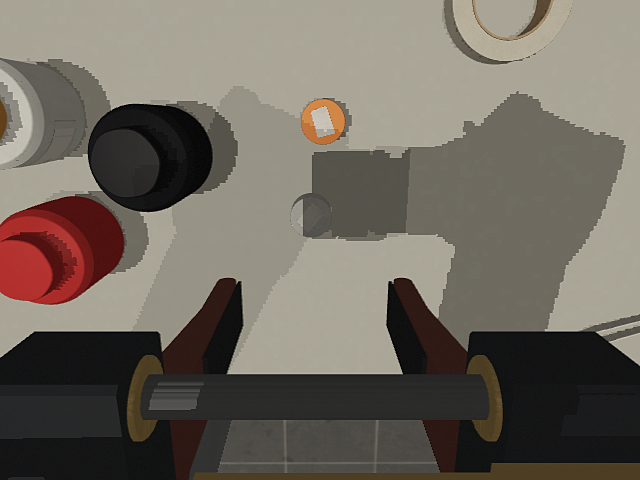

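The wrist view shows the grey specimen at (311,215), the orange look-alike at (323,121) and the black jar at (150,157), well clear of the fingers.

```bash
python3 - <<'E'
from h import *
c=load('w1'); g=cv2.cvtColor(c[0],cv2.COLOR_BGR2HSV)[170:260,270:350]
m=(cv2.GaussianBlur(g[...,1],(3,3),0)<26).astype(np.uint8)
n,l,st,ce=cv2.connectedComponentsWithStats(m);i=1+np.argmax(st[1:,4]);print(st[i],ce[i]+[270,170])
cc=max(cv2.findContours((l==i).astype(np.uint8),0,2)[0],key=cv2.contourArea)
print(cv2.minEnclosingCircle(cc))
for p in [(311,215),tuple(np.array(cv2.minEnclosingCircle(cc)[0])+[270,170])]:print(p,ray(c,p,.018),ray(c,p,.012))
print(ray(c,(140,160),.075),read_state()['ee_pos'])
E
```

```text
[  20   23   42   44 1036] [310.16795367 214.2972973 ]
((40.01811599731445, 44.86231994628906), 22.064836502075195)
(311, 215) [ 0.51862768 -0.31498836  0.018     ] [ 0.51724877 -0.3149475   0.012     ]
(np.float64(310.01811599731445), np.float64(214.86231994628906)) [ 0.51873059 -0.31428323  0.018     ] [ 0.51735376 -0.31422819  0.012     ]
[ 0.56354093 -0.21961481  0.075     ] [ 0.51294013 -0.31517913  0.33561851]
```

>>> send_rows:
  twist:
    - [0,0,0]
    - [0,0,0]
    - [0,0,0]
    - [0,0,0]
    - [0,0,0]
    - [0,0,0]
    - [0,0,0]
    - [0,0,0]
  translation:
    - [0.1,-0.01,0.4]
    - [0.1,-0.01,1.0]
    - [0.1,-0.01,1.6]
    - [0.1,-0.01,2.2]
    - [0.1,-0.01,2.6]
    - [0.1,-0.01,2.85]
    - [0.1,-0.01,2.95]
    - [0.1,-0.01,2.95]
  hand: [56,52,52,52,52,52,52,52]

```text
time_s: 2.6
ee_pos: [0.5189, -0.3133, 0.1874]
ee_rot: [3.141, -0.0, 0.002]
wrist_force: [0.2, 0.2, 0.1]
finger_gap: 0.592
```

>>> send_rows:
  twist:
    - [0,0,0]
    - [0,0,0]
    - [0,0,0]
    - [0,0,0]
    - [0,0,0]
    - [0,0,0]
    - [0,0,0]
    - [0,0,0]
  translation:
    - [0,0,0]
    - [0,0,0]
    - [0,0,0]
    - [0,0,0]
    - [0,0,0]
    - [0,0,0]
    - [0,0,0]
    - [0,0,0]
  hand: [45,38,32,26,20,20,20,20]

```text
time_s: 3.4
ee_pos: [0.5192, -0.3129, 0.1878]
ee_rot: [3.141, -0.001, 0.002]
wrist_force: [-0.3, 1.1, 4.9]
finger_gap: 0.333
```

Grip at 29 mm, so the specimen is held. I'll lift it and carry it towards the carrier.

>>> send_rows:
  twist:
    - [0,0,0]
    - [0,0,0]
    - [0,0,0]
    - [0,0,0]
    - [0,0,0]
    - [0,0,0]
    - [0,0,0]
    - [0,0,0]
  translation:
    - [0,0,-0.3]
    - [0,0,-1.0]
    - [0,0,-1.8]
    - [0,0,-2.6]
    - [0.2,-0.5,-3.2]
    - [0.5,-1.3,-3.5]
    - [0.8,-2.1,-3.7]
    - [1.0,-2.9,-3.7]
  hand: [20,20,20,20,20,20,20,20]

```text
time_s: 4.2
ee_pos: [0.5695, -0.1661, 0.375]
ee_rot: [3.141, -0.004, 0.002]
wrist_force: [0.3, -0.2, -0.6]
finger_gap: 0.335
```

>>> send_rows:
  twist:
    - [0,0,0]
    - [0,0,0]
    - [0,0,0]
    - [0,0,0]
    - [0,0,0]
    - [0,0,0]
    - [0,0,0]
    - [0,0,0]
  translation:
    - [0.2,-0.8,0]
    - [0.4,-1.6,0]
    - [0.6,-2.4,0]
    - [0.8,-3.2,0]
    - [1.0,-3.8,0]
    - [1.0,-4.1,0]
    - [1.0,-4.1,0]
    - [1.0,-4.1,0]
  hand: [20,20,20,20,20,20,20,20]

```text
time_s: 5.0
ee_pos: [0.6177, 0.0357, 0.3723]
ee_rot: [3.14, 0.0, 0.001]
wrist_force: [-0.0, -0.5, -0.4]
finger_gap: 0.329
```

```bash
python3 - <<'E'
from h import *
c=grab('wrist','w2'); print(read_state()['ee_pos'],read_state()['ee_rot'],c[2])
E
```

```text
[0.61776547 0.03497916 0.37224084] [ 3.13997652e+00  3.54513368e-04 -3.41434443e-04] [0.69201862 0.03410231 0.3530958 ]
```

View pics/w2.png

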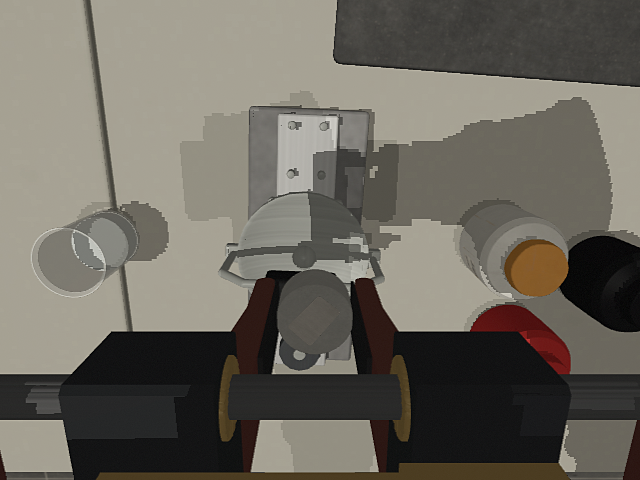

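The nest pins show at about (293,126), (324,126), (291,174) and (321,175), with the held specimen at (314,312), the beaker at left and the jar at right. I'll enlarge the nest for sub-pixel positions.

```bash
python3 - <<'E'
from h import *
c=load('w2'); im=c[0]
a=cv2.resize(im[100:200,235:380],None,fx=5.5,fy=5.5,interpolation=cv2.INTER_NEAREST)
cv2.imwrite('pics/crop2.png',a)
p=[(293,126),(324,126),(291,174),(321,175)]
P=[ray(c,q,.045) for q in p];print(np.round(P,4),np.mean(P,0))
s=read_state()['ee_pos']
for q in [(314,312),(314,316)]:print(ray(c,q,s[2]-.182-.005+.018))
E
```

```text
[[0.6848 0.0486 0.045 ]
 [0.6848 0.0269 0.045 ]
 [0.6513 0.0505 0.045 ]
 [0.6505 0.0288 0.045 ]] [0.66787427 0.03871016 0.045     ]
[0.61908827 0.03402847 0.20324084]
[0.61739452 0.03402924 0.20324084]
```

View pics/crop2.png

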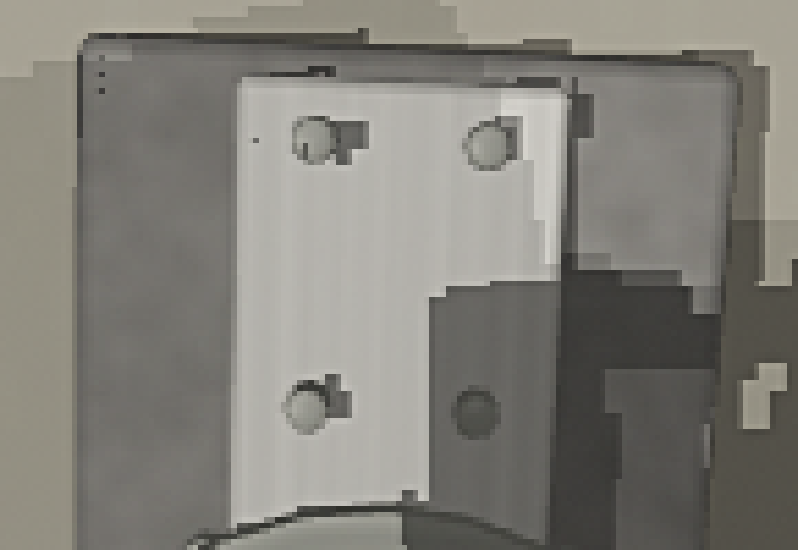

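```bash
python3 - <<'E'
from h import *
c=load('w2'); im=c[0]
a=cv2.resize(im[255:375,250:380],None,fx=5,fy=5,interpolation=cv2.INTER_CUBIC)
a=cv2.convertScaleAbs(a,alpha=1.8)
s=np.array([0.61776547,0.03497916,0.37224084])
for dx,col in((0,(0,0,255)),(-.002,(0,255,0))):
  for h in(0,.018):
    q=[((proj(c,s+[dx+.015*np.cos(t),.015*np.sin(t),-.182-.005+h])-[250,255])*5).astype(int) for t in np.linspace(0,6.28,60)]
    cv2.polylines(a,[np.array(q)],True,col,1)
cv2.imwrite('pics/crop3.png',a)
p=[(292.3,125.1),(323.5,126.4),(290.6,174.0),(321.5,175.1)]
P=np.array([ray(c,q,.045) for q in p]);n=P.mean(0);print(np.round(P,4),n)
d=P[:2].mean(0)-P[2:].mean(0);e=P[[0,2]].mean(0)-P[[1,3]].mean(0)
print(np.arctan2(d[1],d[0]),np.arctan2(-e[0],e[1]),np.linalg.norm(d),np.linalg.norm(e))
E
```

```text
[[0.6855 0.0491 0.045 ]
 [0.6846 0.0272 0.045 ]
 [0.6513 0.0508 0.045 ]
 [0.6505 0.0285 0.045 ]] [0.66794099 0.03889964 0.045     ]
-0.04352206852325434 -0.03826758461830115 0.03417604236248638 0.022111433075737066
```

View pics/crop3.png

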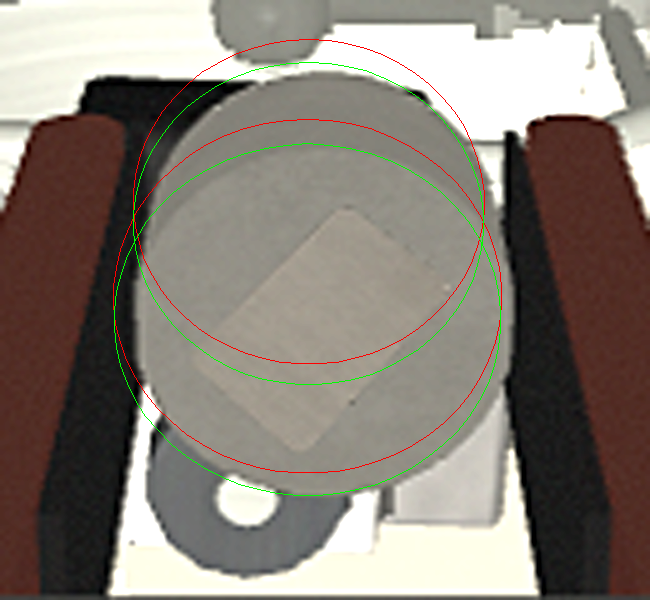

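Compared with my overlay, the held specimen sits about 2 mm towards -x and 1.4 mm towards -y of the tool axis as the camera sees it. I'll correct for that and hover above the pins.

>>> send_rows:
  twist:
    - [0,0,0.2]
    - [0,0,0.39]
    - [0,0,0.39]
    - [0,0,0.39]
    - [0,0,0.39]
    - [0,0,0.39]
    - [0,0,0.39]
    - [0,0,0.39]
  translation:
    - [0.4,-0.1,0]
    - [0.8,-0.1,0.3]
    - [1.04,-0.1,0.9]
    - [1.04,-0.1,1.5]
    - [1.04,-0.1,2.1]
    - [1.04,-0.1,2.45]
    - [1.04,-0.1,2.5]
    - [1.04,-0.1,2.5]
  hand: [20,20,20,20,20,20,20,20]

```text
time_s: 5.85
ee_pos: [0.6703, 0.0416, 0.2476]
ee_rot: [3.141, -0.0, -0.04]
wrist_force: [0.7, -0.4, 0.2]
finger_gap: 0.329
```

```bash
python3 - <<'E'
from h import *
c=grab('wrist','w3'); s=read_state(); print(s['ee_pos'],s['ee_rot'])
im=cv2.convertScaleAbs(c[0][80:380,150:480],alpha=1.5)
a=cv2.resize(im,None,fx=2,fy=2,interpolation=cv2.INTER_CUBIC)
cv2.imwrite('pics/crop4.png',a)
E
```

```text
[0.67063457 0.04197292 0.24849063] [-3.14156058e+00 -1.83061490e-03 -3.93325494e-02]
```

View pics/crop4.png

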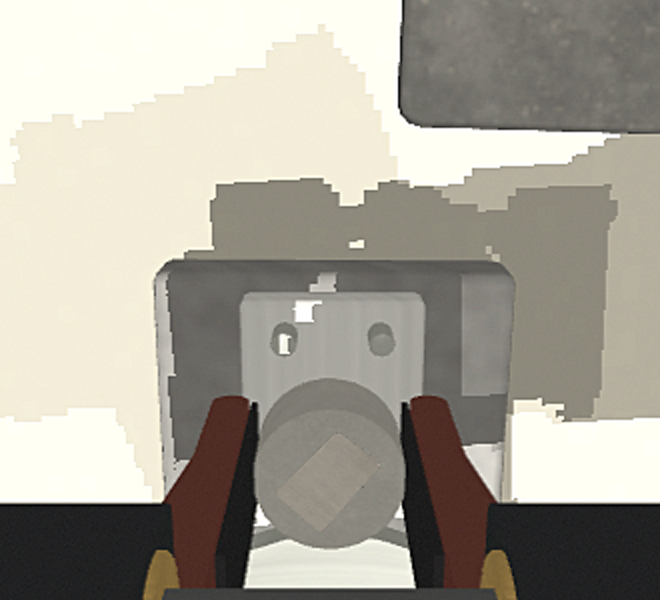

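The right-hand +x pin top shows at crop (382,344), the left one at (285,344), and the specimen's top face is centred at about (330,478). I'll compute the remaining offset.

```bash
python3 - <<'E'
from h import *
c=load('w3'); s=np.array([0.67063,0.04197,0.2485]); y=-.0415
P=np.array([ray(c,q,.045) for q in((341,252),(292.5,252))]); m=P.mean(0)
n=m-.0172*np.array([np.cos(y),np.sin(y),0])
S=ray(c,(315,319),s[2]-.169)
Rt=rot([np.pi,0,y]);print(P,n,S,(Rt.T@(n-S))[:2]*1000)
E
```

```text
[[0.68468529 0.02727113 0.045     ]
 [0.68558644 0.04921163 0.045     ]] [0.66795067 0.03895498 0.045     ] [0.66926182 0.03974676 0.0795    ] [-1.27716793  0.8454979 ]
```

>>> send_rows:
  twist:
    - [0,0,0]
    - [0,0,0]
    - [0,0,0]
    - [0,0,0]
    - [0,0,0]
    - [0,0,0]
    - [0,0,0]
    - [0,0,0]
  translation:
    - [-0.025,0.017,0]
    - [-0.025,0.017,0.1]
    - [-0.025,0.017,0.2]
    - [-0.025,0.017,0.3]
    - [-0.025,0.017,0.4]
    - [-0.025,0.017,0.47]
    - [-0.025,0.017,0.49]
    - [-0.025,0.017,0.49]
  hand: [20,20,20,20,20,20,20,20]

```text
time_s: 6.7
ee_pos: [0.6687, 0.0419, 0.2228]
ee_rot: [3.141, 0.001, -0.038]
wrist_force: [-2.2, -0.3, 4.5]
finger_gap: 0.335
```

Contact at the seating height. I'll open gently, then look.

>>> send_rows:
  twist:
    - [0,0,0]
    - [0,0,0]
    - [0,0,0]
    - [0,0,0]
    - [0,0,0]
    - [0,0,0]
    - [0,0,0]
    - [0,0,0]
  translation:
    - [0,0,0]
    - [0,0,0]
    - [0,0,0]
    - [0,0,0]
    - [0,0,0]
    - [0,0,0]
    - [0,0,0]
    - [0,0,0]
  hand: [28,30,33,36,40,42,42,42]

```text
time_s: 7.5
ee_pos: [0.6688, 0.0418, 0.2226]
ee_rot: [-3.142, -0.0, -0.038]
wrist_force: [-0.2, -0.2, -0.5]
finger_gap: 0.481
```

```bash
python3 - <<'E'
from h import *
c=grab('wrist','w4'); s=read_state(); print(s['ee_pos'],s['wrist_force'])
d=grab('side','s4')
im=cv2.convertScaleAbs(c[0][200:340,220:420],alpha=1.4)
a=cv2.resize(im,(800,560),interpolation=cv2.INTER_CUBIC)[:, 150:650]
b=cv2.resize(d[0][215:275,330:370],(300,560),interpolation=cv2.INTER_CUBIC)
cv2.imwrite('pics/crop5.png',np.hstack([a,b]))
E
```

```text
[0.66881483 0.04179899 0.22264554] [-0.24049724 -0.93639188 -0.01985478]
```

View pics/crop5.png

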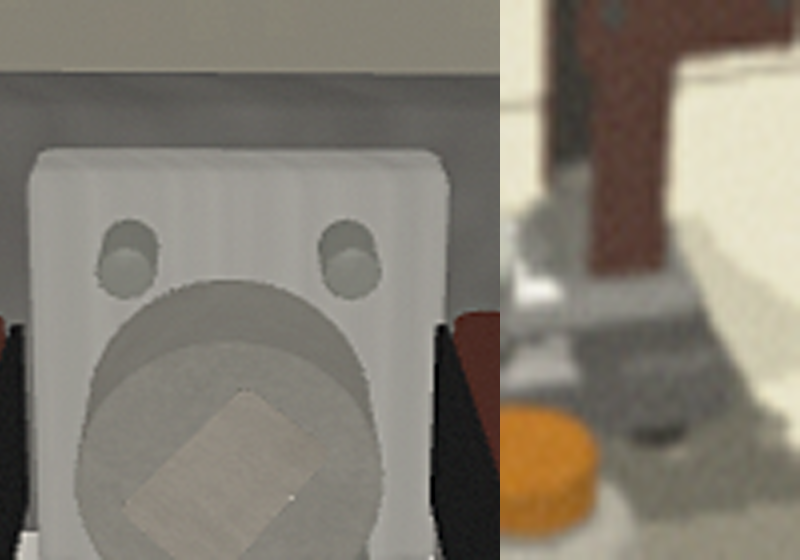

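```bash
python3 - <<'E'
from h import *
c=load('w4'); f=lambda x,y,z:np.round(ray(c,((150+x)/4+220,y/4+200),z),4)
print('pin tops',f(127,271,.045),f(350,271,.045),'base',f(129,248,.035),f(347,248,.035))
print('front edge bottom',f(229,280,.035),'top',f(229,342,.053),'L/R top',f(77,470,.053),f(383,470,.053),'L/R low',f(92,420,.035),f(368,420,.035))
E
```

```text
pin tops [0.6856 0.0495 0.045 ] [0.6848 0.0275 0.045 ] base [0.6846 0.0499 0.035 ] [0.6837 0.0271 0.035 ]
front edge bottom [0.6806 0.0396 0.035 ] top [0.681  0.0396 0.053 ] L/R top [0.6682 0.0549 0.053 ] [0.6671 0.0252 0.053 ] L/R low [0.6651 0.055  0.035 ] [0.664  0.0252 0.035 ]
```

The specimen stands flat: its front edge is at x=0.681 at both base and top height. It is about 2 mm off the nest centre and let go. I'll rise, then go over the bar with a quarter turn.

>>> send_rows:
  twist:
    - [0,0,0]
    - [0,0,0]
    - [0,0,0]
    - [0,0,0]
    - [0,0,-1.3]
    - [0,0,-2.6]
    - [0,0,-3.9]
    - [0,0,-5.2]
  translation:
    - [0,0,-0.1]
    - [0,0,-0.5]
    - [0,0,-1.1]
    - [0,0,-1.7]
    - [-0.1,0,-2.1]
    - [-0.5,0,-2.2]
    - [-0.9,0.02,-2.2]
    - [-1.2,0.04,-2.2]
  hand: [42,42,42,42,46,50,50,50]

```text
time_s: 8.4
ee_pos: [0.6078, 0.0422, 0.3335]
ee_rot: [3.141, -0.001, 0.512]
wrist_force: [-0.2, 0.2, -0.1]
finger_gap: 0.57
```

```bash
python3 - <<'E'
from h import *
s=read_state(); y=s['ee_rot'][2]; Rt=rot(s['ee_rot']); print(s['ee_pos'],s['ee_rot'])
print(Rt.T@(np.array([.588,.0424,.333])-s['ee_pos'])/.05,'twistz',-(np.pi/2-.0415-y)/np.radians(6))
E
```

```text
[0.60779293 0.04224563 0.33351235] [ 3.14097340e+00 -5.96577850e-04  5.12042451e-01]
[-0.34358134 -0.1966519   0.00992019] twistz -9.714058960028746
```

>>> send_rows:
  twist:
    - [0,0,-1.4]
    - [0,0,-2.8]
    - [0,0,-4.2]
    - [0,0,-5.6]
    - [0,0,-7.0]
    - [0,0,-8.4]
    - [0,0,-9.75]
    - [0,0,-9.75]
  translation:
    - [-0.1,-0.05,0]
    - [-0.2,-0.1,0]
    - [-0.3,-0.15,0]
    - [-0.345,-0.2,0]
    - [-0.345,-0.2,0]
    - [-0.345,-0.2,0]
    - [-0.345,-0.2,0]
    - [-0.345,-0.2,0]
  hand: [50,50,50,50,50,50,50,50]

```text
time_s: 9.2
ee_pos: [0.5888, 0.0422, 0.333]
ee_rot: [3.141, -0.0, 1.528]
wrist_force: [-1.6, -0.8, 0.3]
finger_gap: 0.571
```

```bash
python3 - <<'E'
from h import *
c=grab('wrist','w5'); s=read_state(); print(s['ee_pos'],s['ee_rot'])
a=c[0].copy()
for p,col in(([.588,.0424,.110],(0,0,255)),([.668,.039,.053],(0,255,0))):
    q=proj(c,p);print(q);cv2.circle(a,tuple(q.astype(int)),2,col,-1)
cv2.imwrite('pics/w5m.png',a)
E
```

```text
[0.58884971 0.04226444 0.33292739] [ 3.14133184e+00 -1.70424016e-04  1.52377635e+00]
[313.4493323  265.06082017]
[439.50313413 234.6586609 ]
```

View pics/w5m.png

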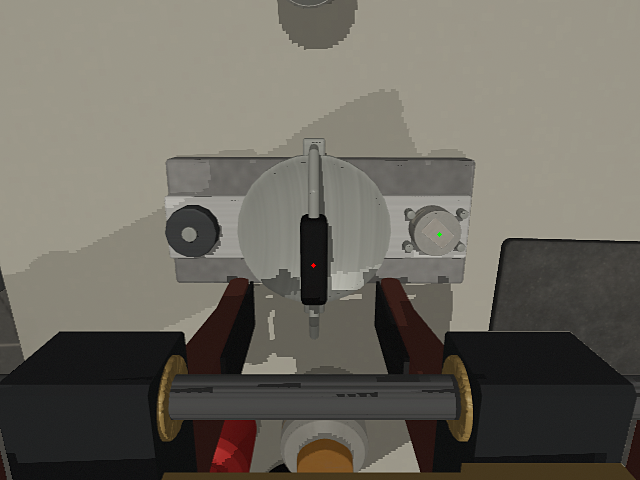

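The bar is at (314,260), centred between the fingers, with the specimen flat among its pins at (436,231) and the beaker ahead. I'll descend and grip.

>>> send_rows:
  twist:
    - [0,0,0]
    - [0,0,0]
    - [0,0,0]
    - [0,0,0]
    - [0,0,0]
    - [0,0,0]
    - [0,0,0]
    - [0,0,0]
  translation:
    - [0,0,0.2]
    - [0,0,0.5]
    - [0,0,0.8]
    - [0,0,1.1]
    - [0,0,1.3]
    - [0,0,1.4]
    - [0,0,1.4]
    - [0,0,1.4]
  hand: [50,50,50,50,50,50,50,50]

```text
time_s: 10.05
ee_pos: [0.5891, 0.0426, 0.2629]
ee_rot: [3.141, -0.0, 1.527]
wrist_force: [0.1, 0.2, 0.7]
finger_gap: 0.567
```

>>> send_rows:
  twist:
    - [0,0,0]
    - [0,0,0]
    - [0,0,0]
    - [0,0,0]
    - [0,0,0]
    - [0,0,0]
    - [0,0,0]
    - [0,0,0]
  translation:
    - [0,0,0]
    - [0,0,0]
    - [0,0,0]
    - [0,0,0]
    - [0,0,0]
    - [0,0,0]
    - [0,0,0]
    - [0,0,0]
  hand: [42,35,29,24,20,17,15,12]

```text
time_s: 10.85
ee_pos: [0.5888, 0.0425, 0.2626]
ee_rot: [-3.141, 0.0, 1.527]
wrist_force: [-0.3, 0.2, 0.3]
finger_gap: 0.156
```

>>> send_rows:
  twist:
    - [0,0,0]
    - [0,0,0]
    - [0,0,0]
    - [0,0,0]
    - [0,0,0]
    - [0,0,0]
    - [0,0,0]
    - [0,0,0]
  translation:
    - [0,0,0]
    - [0,0,0]
    - [0,0,0]
    - [0,0,0]
    - [0,0,0]
    - [0,0,0]
    - [0,0,0]
    - [0,0,0]
  hand: [5,0,0,0,0,0,0,0]

```text
time_s: 11.65
ee_pos: [0.5888, 0.0425, 0.2626]
ee_rot: [-3.141, 0.0, 1.527]
wrist_force: [-0.6, 0.6, 0.5]
finger_gap: 0.156
```

Gripped at 13.7 mm. I'll lift slowly.

>>> send_rows:
  twist:
    - [0,0,0]
    - [0,0,0]
    - [0,0,0]
    - [0,0,0]
    - [0,0,0]
    - [0,0,0]
    - [0,0,0]
    - [0,0,0]
  translation:
    - [0,0,-0.01]
    - [0,0,-0.03]
    - [0,0,-0.06]
    - [0,0,-0.1]
    - [0,0,-0.14]
    - [0,0,-0.18]
    - [0,0,-0.22]
    - [0,0,-0.26]
  hand: [0,0,0,0,0,0,0,0]

```text
time_s: 12.45
ee_pos: [0.5888, 0.0423, 0.2759]
ee_rot: [3.141, 0.0, 1.527]
wrist_force: [0.1, -0.2, -4.5]
finger_gap: 0.158
```

>>> send_rows:
  twist:
    - [0,0,0]
    - [0,0,0]
    - [0,0,0]
    - [0,0,0]
    - [0,0,0]
    - [0,0,0]
    - [0,0,0]
    - [0,0,0]
  translation:
    - [0,0,-0.05]
    - [0,0,-0.11]
    - [0,0,-0.18]
    - [0,0,-0.25]
    - [0,0,-0.32]
    - [0,0,-0.38]
    - [0,0,-0.42]
    - [0,0,-0.44]
  hand: [0,0,0,0,0,0,0,0]

```text
time_s: 13.25
ee_pos: [0.5889, 0.0425, 0.2979]
ee_rot: [3.141, -0.0, 1.527]
wrist_force: [-0.3, -0.0, -4.0]
finger_gap: 0.157
```

```bash
python3 - <<'E'
from h import *
d=grab('side','s6'); c=grab('wrist','w6'); s=read_state(); print(s['ee_pos'],s['ee_rot'],s['wrist_force'],s['ft_torque'])
b=cv2.resize(d[0][190:280,250:370],(480,360),interpolation=cv2.INTER_CUBIC)
a=cv2.resize(c[0][120:340,140:500],(320,196))
z=np.zeros((360,320,3),np.uint8);z[:196]=a
cv2.imwrite('pics/c6.png',np.hstack([b,z]))
E
```

```text
[0.58883934 0.04247634 0.29777729] [3.14142213e+00 1.47502215e-05 1.52711983e+00] [-0.2183127  -0.04721144 -4.66367308] [-0.06209939 -0.11107861  0.00138343]
```

View pics/c6.png

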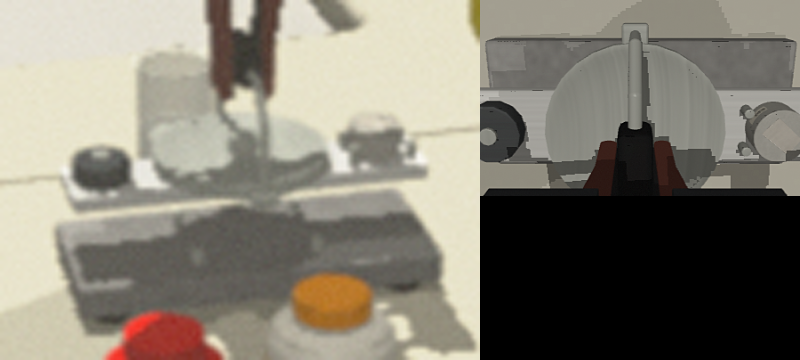

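The carrier is up about 35 mm and level, with the specimen still in the nest. I'll do the quarter turn slowly, counter-clockwise seen from above.

>>> send_rows:
  twist:
    - [0,0,-0.05]
    - [0,0,-0.15]
    - [0,0,-0.3]
    - [0,0,-0.55]
    - [0,0,-0.85]
    - [0,0,-1.2]
    - [0,0,-1.6]
    - [0,0,-2.0]
  translation:
    - [0,0,0]
    - [0,0,0]
    - [0,0,0]
    - [0,0,0]
    - [0,0,0]
    - [0,0,0]
    - [0,0,0]
    - [0,0,0]
  hand: [0,0,0,0,0,0,0,0]

```text
time_s: 14.15
ee_pos: [0.5888, 0.0424, 0.2977]
ee_rot: [3.142, 0.0, 1.74]
wrist_force: [-0.1, -0.6, -4.8]
finger_gap: 0.157
```

>>> send_rows:
  twist:
    - [0,0,-0.4]
    - [0,0,-0.8]
    - [0,0,-1.2]
    - [0,0,-1.6]
    - [0,0,-2.0]
    - [0,0,-2.4]
    - [0,0,-2.8]
    - [0,0,-3.2]
  translation:
    - [0,0,0]
    - [0,0,0]
    - [0,0,0]
    - [0,0,0]
    - [0,0,0]
    - [0,0,0]
    - [0,0,0]
    - [0,0,0]
  hand: [0,0,0,0,0,0,0,0]

```text
time_s: 14.95
ee_pos: [0.5889, 0.0423, 0.2976]
ee_rot: [-3.142, 0.0, 2.075]
wrist_force: [-0.5, -0.0, -5.4]
finger_gap: 0.155
```

>>> send_rows:
  twist:
    - [0,0,-0.4]
    - [0,0,-0.8]
    - [0,0,-1.2]
    - [0,0,-1.6]
    - [0,0,-2.0]
    - [0,0,-2.4]
    - [0,0,-2.8]
    - [0,0,-3.2]
  translation:
    - [0,0,0]
    - [0,0,0]
    - [0,0,0]
    - [0,0,0]
    - [0,0,0]
    - [0,0,0]
    - [0,0,0]
    - [0,0,0]
  hand: [0,0,0,0,0,0,0,0]

```text
time_s: 15.75
ee_pos: [0.5889, 0.0423, 0.2977]
ee_rot: [-3.142, 0.0, 2.41]
wrist_force: [0.6, 0.8, -5.1]
finger_gap: 0.158
```

>>> send_rows:
  twist:
    - [0,0,-0.4]
    - [0,0,-0.8]
    - [0,0,-1.2]
    - [0,0,-1.6]
    - [0,0,-2.0]
    - [0,0,-2.4]
    - [0,0,-2.8]
    - [0,0,-3.2]
  translation:
    - [0,0,0]
    - [0,0,0]
    - [0,0,0]
    - [0,0,0]
    - [0,0,0]
    - [0,0,0]
    - [0,0,0]
    - [0,0,0]
  hand: [0,0,0,0,0,0,0,0]

```text
time_s: 16.55
ee_pos: [0.5889, 0.0423, 0.2977]
ee_rot: [-3.142, 0.0, 2.745]
wrist_force: [0.0, -0.4, -4.4]
finger_gap: 0.154
```

>>> send_rows:
  twist:
    - [0,0,-0.4]
    - [0,0,-0.8]
    - [0,0,-1.2]
    - [0,0,-1.55]
    - [0,0,-1.85]
    - [0,0,-2.1]
    - [0,0,-2.3]
    - [0,0,-2.45]
  translation:
    - [0,0,0]
    - [0,0,0]
    - [0,0,0]
    - [0,0,0]
    - [0,0,0]
    - [0,0,0]
    - [0,0,0]
    - [0,0,0]
  hand: [0,0,0,0,0,0,0,0]

```text
time_s: 17.35
ee_pos: [0.5889, 0.0425, 0.2977]
ee_rot: [-3.142, 0.0, 3.0]
wrist_force: [-0.5, 0.3, -5.6]
finger_gap: 0.156
```

>>> send_rows:
  twist:
    - [0,0,-0.15]
    - [0,0,-0.3]
    - [0,0,-0.45]
    - [0,0,-0.6]
    - [0,0,-0.74]
    - [0,0,-0.84]
    - [0,0,-0.91]
    - [0,0,-0.95]
  translation:
    - [0,0,0]
    - [0,0,0]
    - [0,0,0]
    - [0,0,0]
    - [0,0,0]
    - [0,0,0]
    - [0,0,0]
    - [0,0,0]
  hand: [0,0,0,0,0,0,0,0]

```text
time_s: 18.15
ee_pos: [0.5888, 0.0425, 0.2977]
ee_rot: [3.142, 0.0, 3.098]
wrist_force: [0.9, 0.2, -4.6]
finger_gap: 0.158
```

>>> send_rows:
  twist:
    - [0,0,0]
    - [0,0,0]
    - [0,0,0]
    - [0,0,0]
    - [0,0,0]
    - [0,0,0]
    - [0,0,0]
    - [0,0,0]
  translation:
    - [0,0,0]
    - [0,0,0]
    - [0,0,0]
    - [0,0,0]
    - [0,0,0]
    - [0,0,0]
    - [0,0,0]
    - [0,0,0]
  hand: [0,0,0,0,0,0,0,0]

```text
time_s: 18.95
ee_pos: [0.5888, 0.0425, 0.2976]
ee_rot: [-3.142, -0.0, 3.098]
wrist_force: [0.7, -0.5, -4.8]
finger_gap: 0.161
```

>>> send_rows:
  twist:
    - [0,0,0]
    - [0,0,0]
    - [0,0,0]
    - [0,0,0]
    - [0,0,0]
    - [0,0,0]
    - [0,0,0]
    - [0,0,0]
  translation:
    - [0,0,0]
    - [0,0,0]
    - [0,0,0]
    - [0,0,0]
    - [0,0,0]
    - [0,0,0]
    - [0,0,0]
    - [0,0,0]
  hand: [0,0,0,0,0,0,0,0]

```text
time_s: 19.75
ee_pos: [0.5888, 0.0425, 0.2977]
ee_rot: [3.142, 0.0, 3.098]
wrist_force: [0.8, -1.3, -4.7]
finger_gap: 0.16
```

```bash
python3 - <<'E'
from h import *
d=grab('side','s7'); e=grab('scene','e7'); c=grab('wrist','w7'); s=read_state(); print(s['ee_pos'],s['ee_rot'],s['wrist_force'],s['ft_torque'],s['finger_gap'])
b=cv2.resize(d[0][180:300,250:370],(400,400),interpolation=cv2.INTER_CUBIC)
f=cv2.resize(e[0][205:305,235:335],(400,400),interpolation=cv2.INTER_CUBIC)
w=cv2.resize(c[0][100:300],(640,200))
z=np.zeros((200,800,3),np.uint8);z[:,:640]=w
cv2.imwrite('pics/c7.png',np.vstack([np.hstack([b,f]),z]))
for n,im in(('s',d[0]),('e',e[0])):
    o=cv2.imread('pics/'+('side0' if n=='s' else 'scene0')+'.png')
    y,x=((258,315) if n=='s' else (218,325));r=slice(y,y+14),slice(x,x+30)
    print(n,'cap diff',np.abs(o[r].astype(int)-im[r]).mean())
E
```

```text
[0.58884232 0.04248151 0.29766373] [-3.14158218e+00  2.06163845e-05  3.09795885e+00] [-0.16772717 -0.12738249 -5.39183431] [ 0.04718492 -0.17830437  0.02534769] 0.15467020866753553
s cap diff 27.215079365079365
e cap diff 28.961904761904762
```

View pics/c7.png

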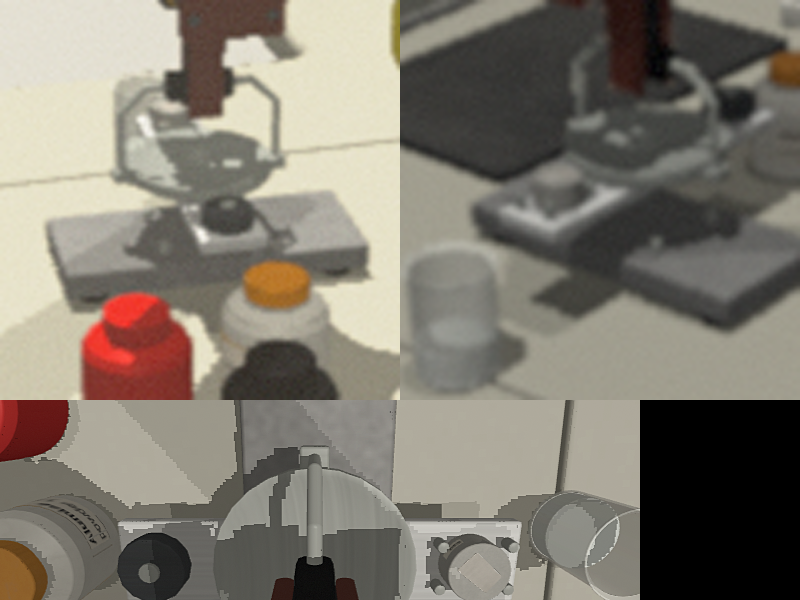

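The final view shows the carrier hanging level over the stage. The specimen sits among its pins and points at the beaker, and the beaker and jar look where they were. I'll hand it in.

```bash
python3 -c "
from h import *
print(finish_job())"
```

```text
the job is handed in; nothing more can be done
None
```

The specimen is in the nest and let go, and the carrier was lifted about 35 mm off its stage and turned a quarter turn so the specimen end points at the beaker. I handed the job in at about 20 s, still holding the carrier.

**What my last checks showed:**
- **Specimen:** after release it measured flat and about 2 mm off the nest centre. In the last picture it still stands among its four pins.
- **Carrier:** gripped at about 14 mm with a steady load of about 5 N. It looks level and centred over the stage, with the tool yaw a quarter turn from the grip pose (1.527 to 3.098 rad).
- **Beaker and jar:** both look unmoved in the pictures. My pixel comparison of the jar cap with the start differed by 27–29 grey levels. I put that down to the shadow of the raised carrier and arm, but did not check further.
- **Ball:** I could not see it clearly behind the bail and gripper, so I never confirmed its place in a picture. I inferred it from the slow, level motion, with no sideways shift measured.

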